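# Saucepan of potatoes onto a trivet on the sheet-pan tray

### The arm

A 6-joint arm with a two-finger parallel gripper is mounted at the origin on the work surface. World frame = base frame: x ahead of the robot, y to its left, z up, the work surface at z = 0. Lengths are in m, angles in rad, forces in N, time in s.
With the tool pointing down it reaches from about 0.325 to 0.925 m from the base axis. Payload 3.1 kg.
Tool frame: the origin (TCP) lies at the very end of the fingers, on their centre line; the grasp point (between the pads) lies 19 mm behind it; x points along the fingers, z is the direction in which the jaws open and shut, and the axes are right-handed (so a half turn about x gives the same grasp; the last joint's range is limited). The gripper opens to 85 mm and grips with 20 to 120 N. Pads are 22 mm wide; open, the fingers measure 114 mm over their backs; the gripper's body (76 mm by 85 mm) begins 54 mm behind the grasp point. The pads swing forward as they close: fully open they stand 13 mm farther back than shut.
Start: joints at [1.03, 0.217, 1.613, -0, 1.311, -0.112], TCP at [0.26, 0.568, 0.231] pointing down, gripper open.
Joint ranges: [-2.75, 2.75], [-0.78, 2.1], [0.31, 2.55], [-1.13, 4.27], [0.13, 2.63], [-2.58, 2.58]. Speed limits (rad/s): [2.79, 2.79, 3.14, 3.14, 3.14, 3.14].

### API

Orientations are given as a unit quaternion [x, y, z, w].
In Python, from rig import env, cams, models gives the robot as it stands. The module is installed in compiled form; this text tells all that it offers.
- The arm moves only by the tool jog_arm, never from a script. Its argument "moves" is text: rows parted by semicolons, each of 7 numbers parted by spaces: the shift along the world's x, y, z in mm, then the turn, a rotation vector about the world's x, y, z in rad, then the opening in per cent of the stroke, from 0 (shut) to 100 (fully open). In form: x y z wx wy wz gripper; .... A call has 1 to 12 rows; each row is the pose to reach, as a shift and turn from the pose commanded when the call began; what a row does not reach only later rows make up. A row lasts 1/10 s, in which the tool goes at most 50 mm and 8.59 degrees, less where a joint would pass 70% of its speed; a pose out of reach is approached as far as the arm can. A call with a gripper value outside its range is refused whole. The fingers move at their own pace and stop on an object; "newtons" is the grip in N (left out, the last holds). Time passes only in rows, so rows that repeat a pose let the fingers close. It gives the time, the measured TCP pose, the force and the opening at its end, in the units of the state.
- env.observe(): the state, without advancing time (a new reading comes with each control period).
- cams.camera(name): name is "side" or "top"; returns a dict with "pixels" (400x640x3 uint8, blue, green, red), "fovy" (degrees; the focal length in pixels is half the picture's height over the tangent of half this angle, whatever the lens; pixels are square), "cx", "cy" (the principal point, pixels), "k1" (the pictures are not rectified: a ray, as slopes to the right and down, at radius r is drawn at 1 + k1 r^2 times it, then the intrinsics apply), "R" (3x3) and "t" (3): a world point X has camera coordinates R X + t. Camera axes: x right, y down, z forward; pixel columns grow to the right and rows downward; lengths in m; the calibration is good to about 2 mm. A picture is of the moment at which its call begins. There is no depth.
- env.close_job(): hands the job in, once; it reports no verdict.
Trained networks look in a picture, given as the dict that the camera call returned (one of the last four; its "shot" number tells which), for a name from the list of things; names that differ only in an ending like _2 or _b are one class to them, and where a whole thing is asked for, a point or a joint stands for the part that bears it (a point fixed in the world has none). Each returns a list of dicts, best first, with "p" (0 to 1); they miss things now and then, are a little off and sometimes report something else, mostly with a low value. They report only what shows in the picture. A call takes as long as a camera call. They do not tell look-alikes from the thing itself.
- models.spot_in(picture, thing): "centre" ([x, y, z] in m, in world coordinates, good to about 4 mm: the middle of the surface that is visible of it).
- models.landmark_of(picture, thing): "centre" ([x, y, z] in m, in world coordinates, good to about 4 mm: a listed point, or the origin of a listed thing).
The state is a dict: "time_s": time; "q": joint angles; "joint_vel": joint speeds; "joint_torque": joint torques, N m; "tool_pos": TCP position; "orientation": TCP orientation; "ft_force": force on the tool from outside, world axes, zero at the start; "wrist_torque": the same for the moment, N m; "grip_width": finger opening in m.
Only numpy, scipy, OpenCV 4.12 (cv2) and the standard library are available. Lean on these libraries where they do the work, as an engineer would, in place of code of your own. Each camera call takes 0.05 s, during which the arm holds its last target. There are 200 camera calls.

### The job

Get the small saucepan of potatoes ready to go out: first lay the wooden cross trivet in the middle of the aluminium tray, then carry the saucepan over from the hob, keeping it level, and set it down gently, centred on the trivet, its handle along the tray's long side and pointing to the end where the spoon lies. Leave everything else where it stands, and let go of both.

Things in the scene. Friction and masses are not known exactly. Their poses are not given: they have to be found in the camera images.
- trivet_center (a point): Beech cross trivet: two straight bars, each 160 long, 14 wide, crossing at right angles in the middle along this frame's x and y axes (four alike arms that reach 80 from the middle), 24 high over all (bar 21 on rubber feet 3 thick). 0.16 kg. The point is its centre, 12 above its underside. It lies flat on the white cutting board, with the squeeze bottle and the shaker standing in two neighbouring corners of the cross, so that only one arm has free room on both sides.
- pan_center (a point): Small round steel saucepan, 90 across at the base, 100 at the rim, 55 high, 0.34 to 0.52 kg, with new potatoes in it. The point is on its axis half-way up, 27.5 above its underside; z is up. One straight level handle points along this frame's -x: a flat bar 16 wide and 8 thick, from the wall (50 from the axis) to its tip (135 from the axis), mid-height 46 above the underside, that is 18.5 above this point. It stands on the hob, handle roughly to the robot.
- pan_grip (a point): Middle of the saucepan's handle, 90 from the pan's axis, 46 above its underside: where to pinch it across its 16 width. Same axes as the pan.
- pan_tip (a point): End of the saucepan's handle, 135 from the pan's axis, 46 above its underside. Same axes as the pan.
- tray_mid (a point): Aluminium sheet-pan tray, 330 long (along this frame's y) by 241 wide (along x), rim 25 high, fixed to the table. The point is the middle of its inner floor, 3 above the table; z is up. The pepper mill stands near one end and the spoon lies across near the other; which is which changes.
- hob_zone (a point): Black glass induction hob with steel sides, 350 deep (x) by 280 wide (y), 60 high, fixed. The point is the centre of the cooking zone on its flat top. It stands to the left or the right of the tray, the cutting board on the other side.
- board: White plastic cutting board, 400 deep (x) by 300 wide (y), 12 thick, fixed; origin at the middle of its underside.
- squeeze_bottle_center (a point): Cream squeeze bottle on the board beside the trivet, 56 across, 188 tall with its nozzle; point on its axis 90 above its underside. Leave it.
- shaker_center (a point): Steel shaker on the board beside the trivet, 68 across, 99 tall; point on its axis 50 above its underside. Leave it.
- tub_center (a point): Small round deli tub with lid on the far part of the board, 84 across, 80 tall; point on its axis 40 above its underside. Leave it.
- mill_center (a point): Dark wooden pepper mill at one end of the tray, 52 across, 164 tall; point on its axis 80 above its underside. Leave it.
- spoon_mid (a point): Steel table spoon, 180 long, 10 high, lying across the tray near the end opposite the mill; point at the middle of its length. Leave it.
- oil_bottle_center (a point): Squeeze bottle of oil, 56 across, 188 tall, on the table beyond the tray; point on its axis 90 above its underside. Leave it.
- ramekin_rim (a point): White ramekin, 80 across, 45 tall, on the table beyond the tray; point at the centre of its mouth. Leave it.
Mind the look-alikes: they are no part of the job. There is more than one size of the part that bears trivet_center; the job needs the larger.

How it is judged:
By the outcome, as a careful person would: the job done as asked, in the order asked, and still so for the second after the job is handed in, with the robot touching nothing.
It also fails if it takes over 72 s, if anything falls off the work surface, if the arm or the gripper's body presses on something with over 40 N, if the wrist force passes 120 N, or if a joint passes its speed limit or range.

## Working session

There is one attempt and no reset: what is moved stays moved. The work goes in short steps, Python scripts to look and compute and a tool call to move; the robot and the scene stay as the last step left them, time stands still between calls to the robot, and variables do not carry over. Pictures are saved under pics/ and viewed, about 8 in all and at most 12, crops included, and the job is handed in when it is done.

Besides the shell and the picture viewer there is one more tool, called after "Request:" in YAML: its name, and indented under it one key for each argument. jog_arm: Moves the arm, as the interface text tells. Its arguments: {"type":"object","properties":{"moves":{"type":"string"},"newtons":{"type":"number"}},"required":["moves"]}

```bash
mkdir -p pics
cat > h.py <<'E'
import numpy as np, cv2
from rig import env, cams, models
def K(c):
    f=200/np.tan(np.radians(c["fovy"])/2); return f
def proj(c,X):
    p=np.array(c["R"])@np.array(X,float)+np.array(c["t"]); s=p[:2]/p[2]; s=s*(1+c["k1"]*(s@s)); return s*K(c)+[c["cx"],c["cy"]]
def unproj(c,uv,z):
    d=(np.array(uv,float)-[c["cx"],c["cy"]])/K(c); s=d.copy()
    for _ in range(20): s=d/(1+c["k1"]*(s@s))
    R=np.array(c["R"]);o=-R.T@np.array(c["t"]);r=R.T@np.array([*s,1]); return o+r*(z-o[2])/r[2]
E
python3 - <<'E'
from h import *
T="trivet_center pan_center pan_grip pan_tip tray_mid hob_zone board squeeze_bottle_center shaker_center tub_center mill_center spoon_mid oil_bottle_center ramekin_rim".split()
for n in ("top","side"):
    c=cams.camera(n); cv2.imwrite(f"pics/{n}0.png",c["pixels"])
    print(n,K(c),c["k1"],(-np.array(c["R"]).T@np.array(c["t"])).round(3))
    for t in T:
        print(t,[(np.round(d["centre"],3).tolist(),round(d["p"],2)) for d in models.landmark_of(c,t)[:3]])
s=env.observe();print(s)
E
```

```text
top 508.290537466354 -0.12920963488555828 [ 0.338 -0.022  1.466]
trivet_center [([0.235, -0.424, 0.007], 0.92), ([0.493, -0.368, 0.025], 0.78)]
pan_center [([0.554, 0.366, 0.087], 0.87)]
pan_grip [([0.473, 0.402, 0.104], 0.66)]
pan_tip [([0.426, 0.415, 0.104], 0.81)]
tray_mid [([0.499, -0.003, 0.005], 0.69), ([0.68, -0.124, 0.047], 0.23)]
hob_zone [([0.549, 0.36, 0.06], 0.74)]
board [([0.53, -0.378, 0.001], 0.91)]
squeeze_bottle_center [([0.548, -0.32, 0.098], 0.74), ([0.682, -0.127, 0.046], 0.26)]
shaker_center [([0.538, -0.426, 0.06], 0.87)]
tub_center [([0.65, -0.362, 0.054], 0.78), ([0.556, 0.367, 0.087], 0.34)]
mill_center [([0.498, 0.123, 0.082], 0.72)]
spoon_mid [([0.496, -0.129, 0.01], 0.54), ([0.496, 0.124, 0.082], 0.43)]
oil_bottle_center [([0.672, 0.107, 0.093], 0.68)]
ramekin_rim [([0.679, -0.127, 0.047], 0.83)]
side 402.1610684338323 0.00037014490500132257 [ 0.127 -0.98   0.643]
trivet_center [([0.238, -0.426, 0.01], 0.84), ([0.494, -0.364, 0.022], 0.55)]
pan_center [([0.554, 0.367, 0.09], 0.83), ([0.496, 0.001, 0.005], 0.51), ([0.649, -0.362, 0.05], 0.15)]
pan_grip []
p
[... 698 characters left out ...]
83)]
{'time_s': 1.5, 'q': array([ 1.02980819e+00,  2.16953970e-01,  1.61336753e+00,  2.38513230e-05,
        1.31130670e+00, -1.12201678e-01]), 'joint_vel': array([-5.38529726e-05, -2.25123591e-04,  1.34150531e-03,  6.25528767e-04,
        1.04013520e-03,  4.76218299e-04]), 'joint_torque': array([-4.31996605e-04, -3.96886396e+01, -3.04237282e+01, -1.85663002e-04,
        9.09771825e-04, -6.38151590e-06]), 'tool_pos': array([0.25984101, 0.56845107, 0.23128372]), 'orientation': array([-0.38217198,  0.59494618,  0.38217546,  0.59491642]), 'ft_force': array([-0.34257718,  0.57198648,  1.2835921 ]), 'wrist_torque': array([ 0.02375636, -0.05350287, -0.00366672]), 'grip_width': 0.08560601645269936}
```

View pics/top0.png

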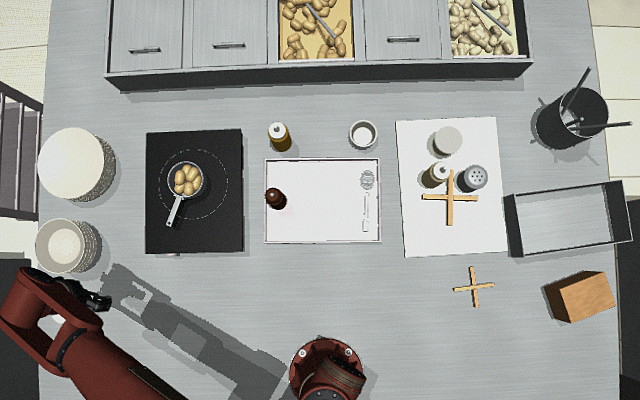

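Run:
```python
from h import *
c=cams.camera("top")
u,v=proj(c,[.494,-.366,.03]);im=c["pixels"];a,b=int(u),int(v)
print(a,b); cv2.imwrite("pics/triv.png",cv2.resize(im[b-50:b+50,a-60:a+60],None,fx=6,fy=6,interpolation=cv2.INTER_CUBIC))
```

```text
449 197
```

View pics/triv.png

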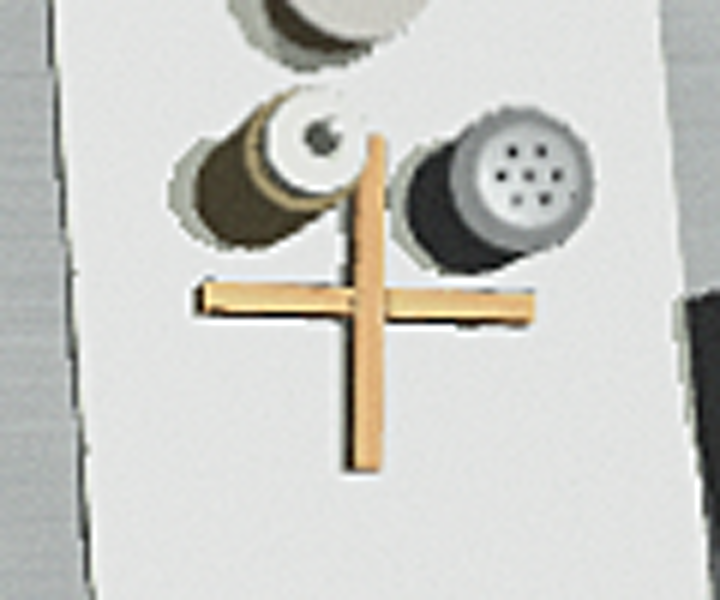

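Run:
```python
from h import *
from scipy.spatial.transform import Rotation as Ro
s=env.observe(); M=Ro.from_quat(s["orientation"]).as_matrix(); print(M.round(3), "jaw yaw",np.degrees(np.arctan2(M[1,2],M[0,2])))
c=cams.camera("top")
f=lambda p,z: unproj(c,((p[0]+.5)/6-.5+389,(p[1]+.5)/6-.5+147),z)[:2]
for n,p in dict(mid=(369,303),R=(533,307),L=(200,298),T=(377,137),B=(368,470)).items(): print(n,f(p,.036).round(4))
for n in ("top","side"):
    c=cams.camera(n)
    for X in ([.3795,-.165,.028],[.3795,.165,.028],[.6205,.165,.028],[.6205,-.165,.028]): print(n,proj(c,X).round(1))
im=cams.camera("top")["pixels"]
cv2.imwrite("pics/tp.png",cv2.resize(im[140:260,140:400],None,fx=3,fy=3,interpolation=cv2.INTER_CUBIC))
```

```text
[[ 0.    -0.909  0.416]
 [-0.     0.416  0.909]
 [-1.    -0.     0.   ]] jaw yaw 65.42969836177213
mid [ 0.494  -0.3655]
R [ 0.4898 -0.4443]
L [ 0.4987 -0.2851]
T [ 0.5733 -0.3739]
B [ 0.415  -0.3609]
top [381.  239.8]
top [264.4 243.1]
top [263.1 159.4]
top [377.6 155.7]
side [298.1 264.9]
side [266.3 209.1]
side [334.3 197.2]
side [381.  246.4]
```

View pics/tp.png

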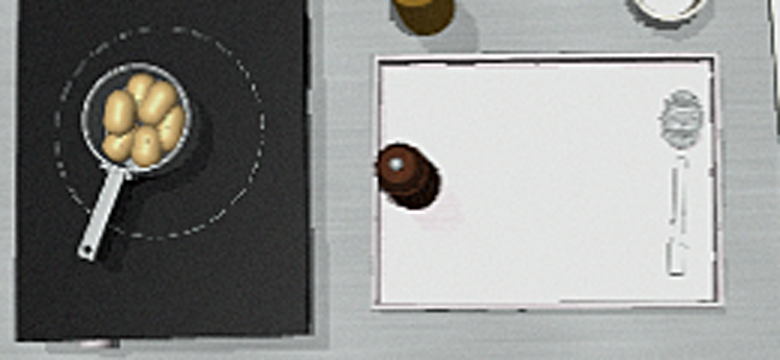

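The trivet (large one, on the board) lies with its centre at crop (369,303), its free arm pointing to the robot. The spoon is at the tray's −y end (680,190) and the mill at +y (408,172). The pan handle runs from (120,170) to (88,255). I'll fit the tray and handle yaw now.

Run:
```python
from h import *
c=cams.camera("top")
g=lambda p,z: unproj(c,((p[0]+.5)/3-.5+140,(p[1]+.5)/3-.5+140),z)[:2]
P=[g(p,.028) for p in ((374,54),(719,54),(723,305),(373,307))]
print(np.round(P,4),np.mean(P,0)); 
a=P[0]-P[1];b=P[3]-P[2];e=P[0]-P[3];h=P[1]-P[2]
print([np.degrees(np.arctan2(-v[0],v[1])).round(2) for v in(a,b)],[np.degrees(np.arctan2(v[1],v[0])).round(2) for v in(e,h)])
pc=g((136,117),.115);tip=g((87,259),.110);mid=g((121,170),.11);print(pc,tip,mid,np.linalg.norm(tip-pc),np.degrees(np.arctan2(*(tip-pc)[::-1])),np.degrees(np.arctan2(*(tip-mid)[::-1])))
```

```text
[[ 0.6254  0.1612]
 [ 0.6147 -0.1697]
 [ 0.3752 -0.1639]
 [ 0.3826  0.1661]] [ 0.49946024 -0.00154567]
[np.float64(-1.84), np.float64(-1.28)] [np.float64(-1.15), np.float64(-1.4)]
[0.55769017 0.36929205] [0.42979527 0.41636392] [0.51016067 0.3846427 ] 0.1362823064026086 159.79380338701455 158.4602381171377
```

Request:
jog_arm:
  moves: "40 -45 0 0 0 -0.13 60; 80 -90 0 0 0 -0.26 60; 110 -140 0 0 0 -0.35 60; 140 -190 0 0 0 -0.4 60; 170 -240 0 0 0 -0.5 60; 180 -290 0 0 0 -0.6 60; 190 -340 0 0 0 -0.6 60; 200 -390 0 0 0 -0.6 60; 210 -440 0 0 0 -0.6 60; 210 -490 0 0 0 -0.6 60; 210 -540 0 0 0 -0.6 60; 210 -590 0 0 0 -0.6 60"
  newtons: 80

```text
time_s: 3.0
tool_pos: [0.4688, 0.0229, 0.2317]
orientation: [-0.19, 0.681, 0.189, 0.682]
ft_force: [1.4, -0.2, 0.6]
grip_width: 0.0514
```

Request:
jog_arm:
  moves: "0 -40 0 0 0 -0.145 60; -3 -80 0 0 0 -0.29 60; -5 -120 0 0 0 -0.435 60; -7 -160 0 0 0 -0.58 60; -10 -200 0 0 0 -0.725 60; -12 -240 0 0 0 -0.87 60; -14 -280 0 0 0 -1.015 60; -16 -310 0 0 0 -1.16 60; -18 -340 0 0 0 -1.3 60; -20 -360 0 0 0 -1.45 60; -22 -380 0 0 0 -1.6 60; -22 -385 0 0 0 -1.74 60"

```text
time_s: 4.2
tool_pos: [0.4463, -0.3623, 0.2314]
orientation: [0.401, 0.582, -0.401, 0.583]
ft_force: [0.2, 0.9, -0.2]
grip_width: 0.0512
```

```bash
cat >> h.py <<'E'
from scipy.spatial.transform import Rotation as Ro
def st():
    s=env.observe(); M=Ro.from_quat(s["orientation"]).as_matrix()
    print(round(s["time_s"],2),s["tool_pos"].round(4),"q",s["q"].round(2),"jaw",np.degrees(np.arctan2(M[1,2],M[0,2])).round(2),"x",M[:,0].round(4),"F",s["ft_force"].round(1),s["grip_width"].round(4))
E
python3 -c "
from h import *;st()"
```

```text
Traceback (most recent call last):
  File "h.py", line 14, in st
    print(round(s["time_s"],2),s["tool_pos"].round(4),"q",s["q"].round(2),"jaw",np.degrees(np.arctan2(M[1,2],M[0,2])).round(2),"x",M[:,0].round(4),"F",s["ft_force"].round(1),s["grip_width"].round(4))
                                                                                                                                                                              ^^^^^^^^^^^^^^^^^^^^^
AttributeError: 'float' object has no attribute 'round'
```

Request:
jog_arm:
  moves: "0 0 0 0 0 -0.145 50; 0 0 -40 0 0 -0.29 50; 0 0 -80 0 0 -0.44 50; 0 0 -120 0 0 -0.44 50; 0 0 -150 0 0 -0.44 50; 0 0 -175 0 0 -0.44 50; 0 0 -175 0 0 -0.44 50"

```text
time_s: 4.9
tool_pos: [0.4438, -0.3572, 0.0519]
orientation: [-0.516, -0.486, 0.517, -0.48]
ft_force: [-0.5, 0.5, -1.7]
grip_width: 0.0427
```

```bash
sed -i 's/s\["grip_width"\].round(4)/round(s["grip_width"],4)/' h.py
python3 -c "
from h import *;st()
c=cams.camera('top');im=c['pixels'];st()
d=cams.camera('side');j=d['pixels']
u,v=proj(d,[.45,-.365,.04]).astype(int);print(u,v)
A=cv2.resize(im[140:260,380:520],(560,480),interpolation=cv2.INTER_CUBIC)
cv2.imwrite('pics/g1.png',cv2.resize(j[v-90:v+60,max(0,u-100):u+100],(800,600),interpolation=cv2.INTER_CUBIC));cv2.imwrite('pics/g1t.png',A)"
```

```text
4.9 [ 0.4438 -0.3572  0.0519] q [-0.8   0.33  1.85 -0.    0.97  0.84] jaw -93.86 x [-0.0065  0.0067 -1.    ] F [-0.5  0.5 -1.7] 0.0427
4.95 [ 0.4453 -0.3588  0.0544] q [-0.8   0.32  1.85  0.    0.97  0.84] jaw -93.86 x [-0.0034  0.0036 -1.    ] F [-0.5  0.   0.4] 0.0429
356 303
```

View pics/g1.png

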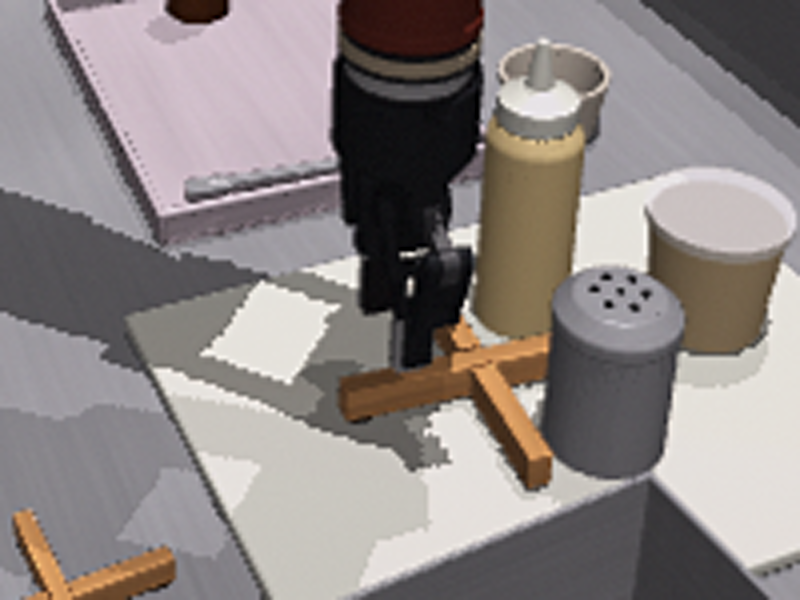

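The side view shows the fingers straddling the free arm (crop (410,350)), clear of the bottle and shaker.

Request:
jog_arm:
  moves: "0 0 -10 0 0 0 50; 0 0 -20 0 0 0 50; 0 0 -30 0 0 0 50; 0 0 -36 0 0 0 50; 0 0 -40 0 0 0 50; 0 0 -40 0 0 0 20; 0 0 -40 0 0 0 5; 0 0 -40 0 0 0 5; 0 0 -40 0 0 0 5; 0 0 -40 0 0 0 5"
  newtons: 80

```text
time_s: 6.0
tool_pos: [0.4469, -0.3603, 0.0166]
orientation: [0.517, 0.483, -0.517, 0.483]
ft_force: [0.4, -0.4, 0.0]
grip_width: 0.0122
```

```bash
python3 -c "
from h import *;st()
c=cams.camera('top')
print(proj(c,[.494,-.3655,.036]))
cv2.imwrite('pics/g2.png',cv2.resize(c['pixels'][140:260,380:520],(700,600),interpolation=cv2.INTER_CUBIC))
for n in ('top','side'):
  print([(np.round(d['centre'],4).tolist(),round(d['p'],2)) for d in models.landmark_of(cams.camera(n),'trivet_center')])"
```

```text
6.0 [ 0.4469 -0.3603  0.0166] q [-0.8   0.38  1.86  0.    0.9   0.84] jaw -93.85 x [ 5.e-04 -4.e-04 -1.e+00] F [ 0.4 -0.4  0. ] 0.0122
[450.06860274 197.07852194]
[([0.2362, -0.4226, 0.0078], 0.86), ([0.4932, -0.3659, 0.0219], 0.57)]
[([0.2356, -0.426, 0.0121], 0.65), ([0.497, -0.3617, 0.0227], 0.56)]
```

View pics/g2.png

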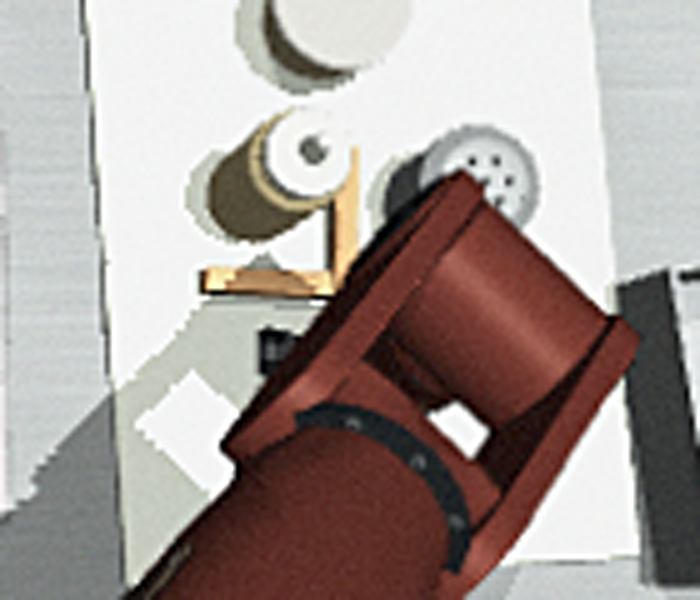

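The fingers have closed on the bar at 12 mm, and the trivet is still in place in the view, with its left end at (205,280). Next I lift it straight up past the bottle.

Request:
jog_arm:
  moves: "0 0 5 0 0 0 5; 0 0 15 0 0 0 5; 0 0 35 0 0 0 5; 0 0 60 0 0 0 5; 0 0 85 0 0 0 5; 0 0 115 0 0 0 5; 0 0 150 0 0 0 5; 0 0 180 0 0 0 5; 0 0 205 0 0 0 5; 0 0 220 0 0 0 5; 0 0 225 0 0 0 5"
  newtons: 100

```text
time_s: 7.35
tool_pos: [0.4474, -0.3607, 0.2438]
orientation: [0.517, 0.482, -0.516, 0.484]
ft_force: [0.4, -0.0, -2.2]
grip_width: 0.0116
```

Request:
jog_arm:
  moves: "0 10 0 0 0 0 5; 0 30 0 0 0 0 5; 1 65 0 0 0 0 5; 1 100 0 0 0 0 5; 2 140 0 0 0 0.01 5; 2 180 0 0 0 0.02 5; 3 220 0 0 0 0.03 5; 3 260 0 0 0 0.043 5; 4 300 0 0 0 0.043 5; 4 330 0 0 0 0.043 5; 4 350 0 0 0 0.043 5; 4 360 0 0 0 0.043 5"

```text
time_s: 8.55
tool_pos: [0.4484, 0.0029, 0.2392]
orientation: [-0.505, -0.496, 0.506, -0.493]
ft_force: [0.2, -0.0, -1.6]
grip_width: 0.0118
```

Request:
jog_arm:
  moves: "0 0 -10 0 0 0 5; 0 0 -35 0 0 0 5; 0 0 -70 0 0 0 5; 0 0 -105 0 0 0 5; 0 0 -140 0 0 0 5; 0 0 -165 0 0 0 5; 0 0 -180 0 0 0 5; 0 0 -190 0 0 0 5; 0 0 -190 0 0 0 5; 0 0 -190 0 0 0 5"

```text
time_s: 9.55
tool_pos: [0.4509, -0.0006, 0.0514]
orientation: [0.506, 0.494, -0.506, 0.494]
ft_force: [0.3, -0.2, -2.2]
grip_width: 0.0121
```

```bash
python3 -c "
from h import *;st()
for n in ('top','side'):
  c=cams.camera(n)
  print([(np.round(d['centre'],4).tolist(),round(d['p'],2)) for d in models.landmark_of(c,'trivet_center')])
u,v=proj(c,[.48,0,.04]).astype(int)
cv2.imwrite('pics/g3.png',cv2.resize(c['pixels'][v-60:v+60,u-80:u+80],(800,600),interpolation=cv2.INTER_CUBIC))
"
```

```text
9.55 [ 0.4509 -0.0006  0.0514] q [-0.16  0.09  2.14 -0.    0.91  1.44] jaw -91.42 x [ 2.e-04 -1.e-04 -1.e+00] F [ 0.3 -0.2 -2.2] 0.0121
[([0.2334, -0.4239, 0.0091], 0.87)]
[([0.491, -0.1323, 0.0084], 0.67), ([0.4996, 0.0022, 0.0577], 0.66), ([0.2343, -0.427, 0.01], 0.63)]
```

View pics/g3.png

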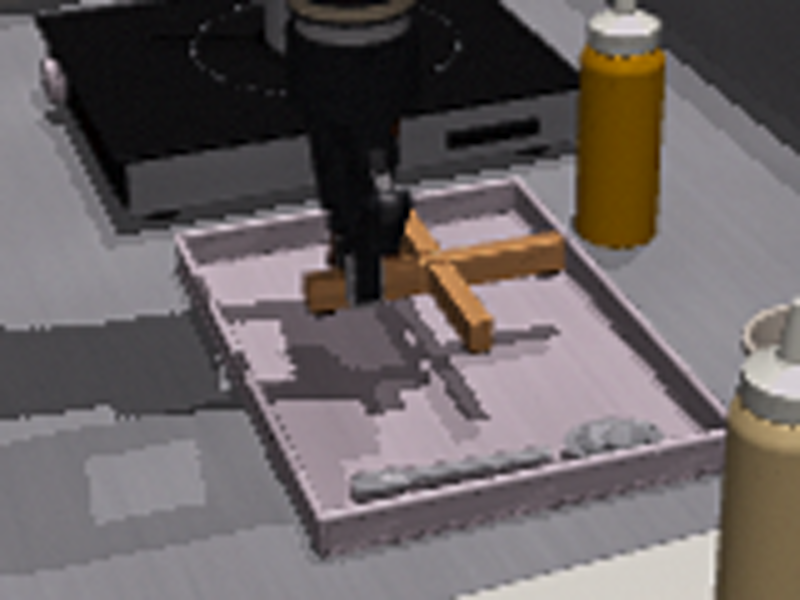

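The trivet hangs level over the tray, with its middle at crop (430,262). I lower it slowly.

Request:
jog_arm:
  moves: "0 0 -12 0 0 0 5; 0 0 -24 0 0 0 5; 0 0 -32 0 0 0 5; 0 0 -36 0 0 0 5; 0 0 -39 0 0 0 5; 0 0 -41 0 0 0 5; 0 0 -42 0 0 0 5; 0 0 -43 0 0 0 5; 0 0 -43 0 0 0 5; 0 0 -43 0 0 0 5"

```text
time_s: 10.75
tool_pos: [0.451, -0.0002, 0.0085]
orientation: [0.506, 0.494, -0.506, 0.494]
ft_force: [0.4, 0.5, -1.1]
grip_width: 0.012
```

Request:
jog_arm:
  moves: "0 0 -1 0 0 0 5; 0 0 -1 0 0 0 5; 0 0 -1 0 0 0 12; 0 0 -1 0 0 0 18; 0 0 -1 0 0 0 25; 0 0 -1 0 0 0 30; 0 0 -1 0 0 0 35; 0 0 10 0 0 0 35; 0 0 30 0 0 0 35; 0 0 60 0 0 0 35; 0 0 100 0 0 0 35; 0 0 140 0 0 0 35"

```text
time_s: 11.95
tool_pos: [0.4501, -0.0, 0.15]
orientation: [-0.506, -0.494, 0.506, -0.494]
ft_force: [0.9, -1.6, -1.0]
grip_width: 0.0295
```

Request:
jog_arm:
  moves: "0 0 40 0 0 0 60; -10 30 70 0 0 0.145 60; -20 70 90 0 0 0.29 60; -30 110 90 0 0 0.435 60; -30 150 90 0 0 0.58 60; -20 190 90 0 0 0.725 60; -10 230 90 0 0 0.87 60; 0 270 90 0 0 1.015 60; 10 310 90 0 0 1.16 60; 20 350 90 0 0 1.16 60; 25 380 90 0 0 1.16 60; 28 390 90 0 0 1.16 60"

```text
time_s: 13.15
tool_pos: [0.4786, 0.3925, 0.2389]
orientation: [0.152, 0.691, -0.151, 0.691]
ft_force: [0.2, -0.3, -0.1]
grip_width: 0.0513
```

```bash
python3 -c "
from h import *;st()
for n in ('side','top'):
  c=cams.camera(n)
  for t in ('trivet_center','pan_center','pan_grip','pan_tip'):print(t,[(np.round(d['centre'],4).tolist(),round(d['p'],2)) for d in models.landmark_of(c,t)[:3]])
u,v=proj(c,[.50,0,.03]).astype(int);print(u,v)
cv2.imwrite('pics/g4.png',cv2.resize(c['pixels'][v-50:v+50,u-66:u+66],(792,600),interpolation=cv2.INTER_CUBIC))
"
```

```text
13.15 [0.4786 0.3925 0.2389] q [0.57 0.2  1.62 0.   1.32 1.01] jaw -24.77 x [ 4.0e-04  1.1e-03 -1.0e+00] F [ 0.2 -0.3 -0.1] 0.0513
trivet_center [([0.2363, -0.4236, 0.01], 0.79), ([0.498, 0.0002, 0.0128], 0.65), ([0.4942, -0.1315, 0.0035], 0.29)]
pan_center [([0.5534, 0.3688, 0.0851], 0.8), ([0.6839, -0.1293, 0.0476], 0.2)]
pan_grip [([0.4707, 0.4039, 0.1101], 0.95), ([0.5518, -0.3184, 0.1094], 0.69)]
pan_tip [([0.4273, 0.4173, 0.1102], 0.76)]
trivet_center [([0.497, -0.003, 0.0162], 0.7), ([0.2321, -0.4238, 0.007], 0.54), ([0.5475, 0.3634, 0.0578], 0.23)]
pan_center [([0.5585, 0.3684, 0.0878], 0.93), ([0.4956, -0.0047, 0.0038], 0.46)]
pan_grip [([0.4726, 0.4018, 0.1092], 0.59)]
pan_tip [([0.4296, 0.4155, 0.1038], 0.65)]
321 199
```

View pics/g4.png

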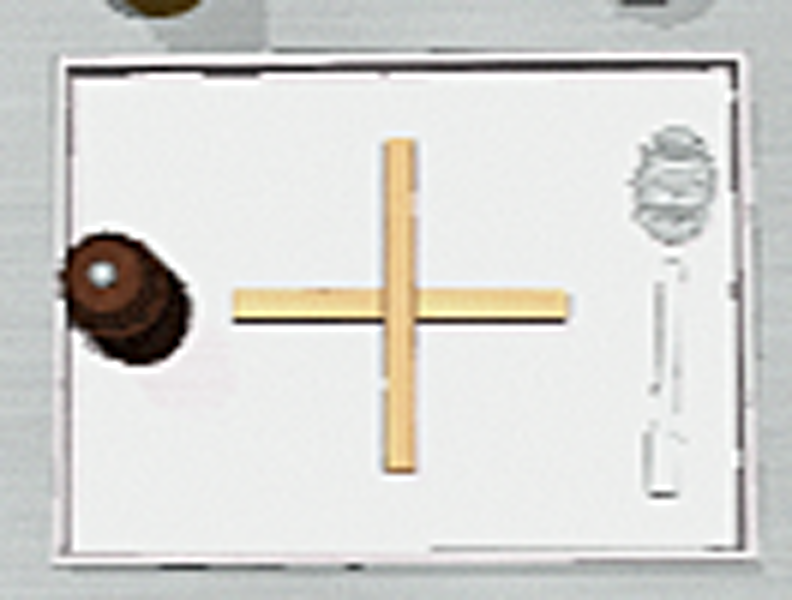

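The trivet lies centred and square in the tray, with its cross at crop (399,304) against a tray middle of about (405,308), so within about 3 mm. The pan grip needs q6 ≈ 2.6, just past the last joint's range, so I'll approach about 4° off and let the pads align the handle.

Request:
jog_arm:
  moves: "0 2 0 0 0 -0.14 60; 1 3 0 0 0 -0.28 60; 2 4 0 0 0 -0.42 60; 2 4 0 0 0 -0.56 60; 2 4 0 0 0 -0.7 60; 2 4 -10 0 0 -0.84 60; 2 4 -20 0 0 -0.98 60; 2 4 -30 0 0 -1.12 60; 2 4 -40 0 0 -1.26 60; 2 4 -50 0 0 -1.4 60; 2 4 -55 0 0 -1.418 60; 2 4 -55 0 0 -1.418 60"

```text
time_s: 14.85
tool_pos: [0.4802, 0.3932, 0.1824]
orientation: [-0.564, -0.425, 0.566, -0.425]
ft_force: [0.7, 0.1, 0.2]
grip_width: 0.0511
```

```bash
python3 -c "
from h import *;st()
c=cams.camera('side');st()
u,v=proj(c,[.48,.396,.12]).astype(int);print(u,v)
cv2.imwrite('pics/g5.png',cv2.resize(c['pixels'][v-60:v+60,u-80:u+80],(800,600),interpolation=cv2.INTER_CUBIC))
"
```

```text
14.85 [0.4802 0.3932 0.1824] q [ 0.57  0.25  1.67 -0.    1.23  2.42] jaw -106.06 x [-0.0016 -0.0011 -1.    ] F [0.7 0.1 0.2] 0.0511
14.9 [0.4806 0.3935 0.1831] q [ 0.57  0.25  1.66 -0.    1.23  2.42] jaw -106.05 x [-5.e-04 -4.e-04 -1.e+00] F [0.3 0.1 0.2] 0.051
275 155
```

q6 is only 2.42 here, so there's room for exact alignment after all.

Request:
jog_arm:
  moves: "0 2 -5 0 0 -0.08 60; 0 2 -30 0 0 -0.08 60; 0 2 -45 0 0 -0.08 60; 0 2 -45 0 0 -0.08 60"

```text
time_s: 15.3
tool_pos: [0.4788, 0.3945, 0.1354]
orientation: [-0.58, -0.402, 0.584, -0.402]
ft_force: [-0.7, -0.5, -0.5]
grip_width: 0.0512
```

```bash
python3 -c "
from h import *;st()
c=cams.camera('side')
u,v=proj(c,[.48,.396,.12]).astype(int)
cv2.imwrite('pics/g5.png',cv2.resize(c['pixels'][v-45:v+45,u-60:u+60],(800,600),interpolation=cv2.INTER_CUBIC))
"
```

```text
15.3 [0.4788 0.3945 0.1354] q [ 0.58  0.31  1.69 -0.    1.15  2.51] jaw -110.69 x [-0.0049 -0.0033 -1.    ] F [-0.7 -0.5 -0.5] 0.0512
```

View pics/g5.png

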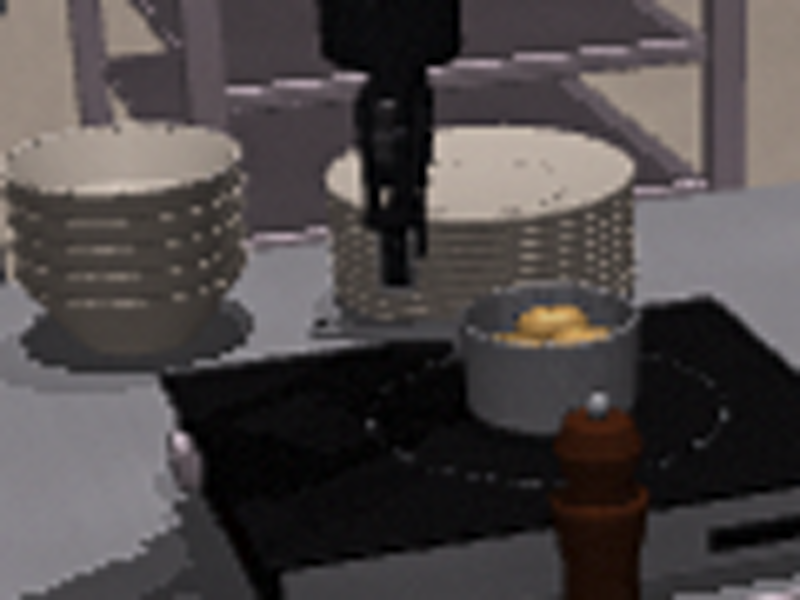

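The fingers (395,270) sit above the handle's middle (about (390,325)) and stay clear of the rim. I descend and close.

Request:
jog_arm:
  moves: "0 0 -15 0 0 0 60; 0 0 -30 0 0 0 60; 0 0 -42 0 0 0 60; 0 0 -50 0 0 0 60; 0 0 -50 0 0 0 40; 0 0 -50 0 0 0 25; 0 0 -50 0 0 0 5; 0 0 -50 0 0 0 5; 0 0 -50 0 0 0 5"
  newtons: 50

```text
time_s: 16.25
tool_pos: [0.481, 0.3961, 0.0888]
orientation: [0.582, 0.402, -0.582, 0.402]
ft_force: [-0.6, 1.4, -1.2]
grip_width: 0.0151
```

Request:
jog_arm:
  moves: "0 0 0 0 0 0 5; 0 0 0 0 0 0 5; 0 0 2 0 0 0 5; 0 0 5 0 0 0 5; 0 0 10 0 0 0 5; 0 0 15 0 0 0 5; 0 0 15 0 0 0 5"
  newtons: 120

```text
time_s: 16.95
tool_pos: [0.4811, 0.3962, 0.1042]
orientation: [0.582, 0.402, -0.581, 0.402]
ft_force: [0.4, 0.5, -3.2]
grip_width: 0.0129
```

```bash
python3 -c "
from h import *;st()
for n in ('top','side'):
  c=cams.camera(n)
  for t in ('pan_center','pan_tip'):print(t,[(np.round(d['centre'],4).tolist(),round(d['p'],2)) for d in models.landmark_of(c,t)[:2]])
u,v=proj(c,[.5,.396,.12]).astype(int)
cv2.imwrite('pics/g6.png',cv2.resize(c['pixels'][v-45:v+45,u-60:u+60],(800,600),interpolation=cv2.INTER_CUBIC))
"
```

```text
16.95 [0.4811 0.3962 0.1042] q [0.58 0.34 1.71 0.   1.09 2.51] jaw -110.75 x [ 1.1e-03  8.0e-04 -1.0e+00] F [ 0.4  0.5 -3.2] 0.0129
pan_center [([0.5532, 0.3676, 0.1027], 0.8)]
pan_tip []
pan_center [([0.5548, 0.37, 0.1007], 0.6)]
pan_tip [([0.426, 0.4151, 0.1247], 0.57)]
```

View pics/g6.png

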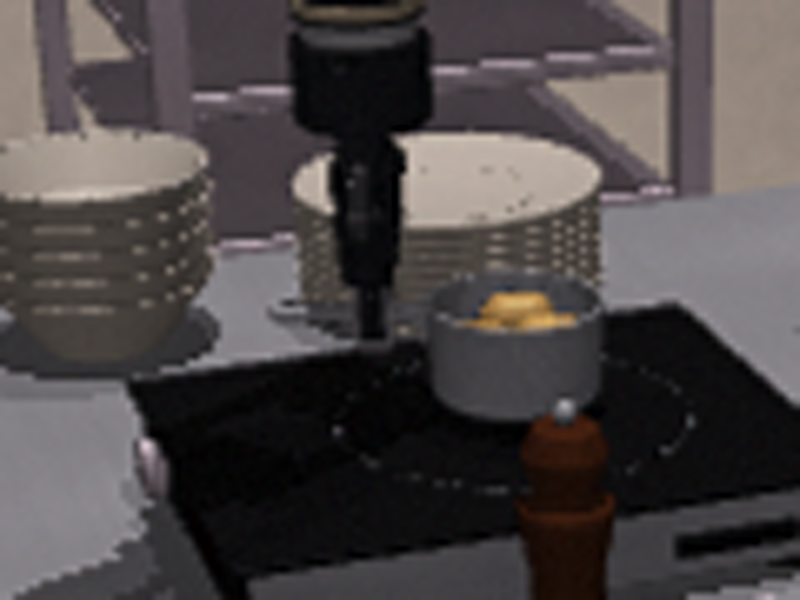

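The pan is lifted level (side view: rim (515,280), base (515,410), clear of the hob). I raise it above mill height.

Request:
jog_arm:
  moves: "0 0 5 0 0 0 5; 0 0 12 0 0 0 5; 0 0 24 0 0 0 5; 0 0 38 0 0 0 5; 0 0 54 0 0 0 5; 0 0 72 0 0 0 5; 0 0 90 0 0 0 5; 0 0 108 0 0 0 5; 0 0 124 0 0 0 5; 0 0 136 0 0 0 5; 0 0 143 0 0 0 5; 0 0 146 0 0 0 5"

```text
time_s: 18.45
tool_pos: [0.481, 0.396, 0.2504]
orientation: [0.582, 0.402, -0.581, 0.402]
ft_force: [0.6, -0.3, -4.0]
grip_width: 0.013
```

Request:
jog_arm:
  moves: "0 -3 0 0 0 0.02 5; 0 -10 0 0 0 0.06 5; 0 -22 0 0 0 0.12 5; 0 -38 0 0 0 0.19 5; 1 -58 0 0 0 0.27 5; 2 -80 0 0 0 0.36 5; 3 -102 0 0 0 0.45 5; 4 -124 0 0 0 0.54 5; 5 -146 0 0 0 0.63 5; 6 -168 0 0 0 0.72 5; 6 -190 0 0 0 0.81 5; 7 -212 0 0 0 0.9 5"

```text
time_s: 19.65
tool_pos: [0.4866, 0.1823, 0.2478]
orientation: [0.347, 0.616, -0.349, 0.615]
ft_force: [0.6, 0.3, -3.4]
grip_width: 0.0132
```

Request:
jog_arm:
  moves: "1 -22 0 0 0 0.09 5; 1 -44 0 0 0 0.18 5; 2 -68 0 0 0 0.27 5; 3 -92 0 0 0 0.36 5; 4 -116 0 0 0 0.45 5; 5 -140 0 0 0 0.54 5; 6 -164 0 0 0 0.63 5; 7 -188 0 0 0 0.72 5; 7 -210 0 0 0 0.81 5; 8 -230 0 0 0 0.89 5; 8 -246 0 0 0 0.95 5; 8 -256 0 0 0 0.99 5"

```text
time_s: 20.85
tool_pos: [0.495, -0.0738, 0.2482]
orientation: [0.014, 0.708, -0.015, 0.706]
ft_force: [0.0, 0.3, -3.5]
grip_width: 0.0133
```

Request:
jog_arm:
  moves: "0 -4 0 0 0 0.012 5; 0 -7 0 0 0 0.018 5; 0 -8 0 0 0 0.018 5; 0 -8 0 0 0 0.018 5; 0 -8 0 0 0 0.018 5"

```text
time_s: 21.35
tool_pos: [0.4957, -0.0797, 0.2492]
orientation: [0.009, 0.707, -0.009, 0.707]
ft_force: [0.4, 0.4, -4.5]
grip_width: 0.0131
```

```bash
python3 -c "
from h import *;st()
for n in ('top','side'):
  c=cams.camera(n)
  for t in ('pan_center','pan_tip','pan_grip'):print(t,[(np.round(d['centre'],4).tolist(),round(d['p'],2)) for d in models.landmark_of(c,t)[:2]])
u,v=proj(c,[.5,0,.15]).astype(int)
cv2.imwrite('pics/g7.png',cv2.resize(c['pixels'][v-90:v+90,u-120:u+120],(800,600),interpolation=cv2.INTER_CUBIC))
"
```

```text
21.35 [ 0.4957 -0.0797  0.2492] q [-0.3  -0.06  1.88  0.    1.33 -0.27] jaw -1.4 x [-1.e-04  1.e-04 -1.e+00] F [ 0.4  0.4 -4.5] 0.0131
pan_center [([0.5009, -0.0014, 0.2486], 0.91), ([0.5497, -0.3158, 0.0998], 0.59)]
pan_tip []
pan_grip []
pan_center [([0.4961, 0.0015, 0.2485], 0.97), ([0.4958, 0.0, 0.0108], 0.48)]
pan_tip [([0.4945, -0.135, 0.2691], 0.98)]
pan_grip []
```

View pics/g7.png

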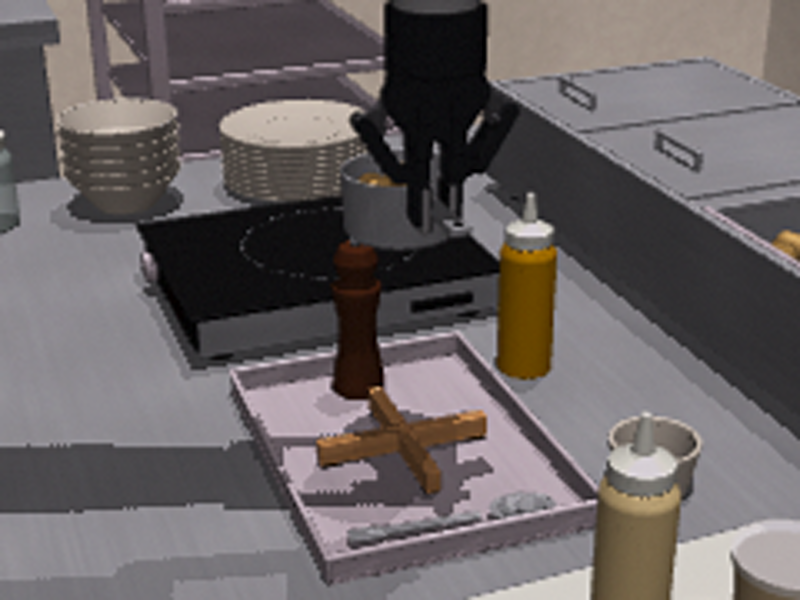

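The pan hangs level with its handle toward the spoon end. The trivet is undisturbed at crop (405,437). I lower it.

Request:
jog_arm:
  moves: "0 0 -5 0 0 0 5; 0 0 -15 0 0 0 5; 0 0 -32 0 0 0 5; 0 0 -54 0 0 0 5; 0 0 -76 0 0 0 5; 0 0 -98 0 0 0 5; 0 0 -120 0 0 0 5; 0 0 -140 0 0 0 5; 0 0 -156 0 0 0 5; 0 0 -168 0 0 0 5; 0 0 -176 0 0 0 5; 0 0 -180 0 0 0 5"

```text
time_s: 22.95
tool_pos: [0.4953, -0.08, 0.0684]
orientation: [0.009, 0.707, -0.009, 0.707]
ft_force: [0.1, -0.3, -2.7]
grip_width: 0.0131
```

Request:
jog_arm:
  moves: "0 0 -3 0 0 0 5; 0 0 -6 0 0 0 5; 0 0 -8 0 0 0 5; 0 0 -9 0 0 0 5; 0 0 -10 0 0 0 5; 0 0 -11 0 0 0 5; 0 0 -12 0 0 0 5; 0 0 -12 0 0 0 5; 0 0 -12 0 0 0 5"

```text
time_s: 23.85
tool_pos: [0.4959, -0.0802, 0.0575]
orientation: [0.009, 0.707, -0.009, 0.707]
ft_force: [1.2, -0.4, -2.2]
grip_width: 0.0133
```

```bash
python3 -c "
from h import *;st();print(env.observe()['wrist_torque'])
for n in ('top','side'):
  c=cams.camera(n)
  for t in ('pan_center','pan_tip'):print(t,[(np.round(d['centre'],4).tolist(),round(d['p'],2)) for d in models.landmark_of(c,t)[:2]])
"
```

```text
23.85 [ 0.4959 -0.0802  0.0575] q [-0.3   0.19  2.02  0.    0.94 -0.28] jaw -1.44 x [ 4.e-04 -1.e-04 -1.e+00] F [ 1.2 -0.4 -2.2] 0.0133
[-0.22177137  0.01877979  0.01900831]
pan_center [([0.4991, 0.0001, 0.0528], 0.65)]
pan_tip []
pan_center [([0.4968, 0.0003, 0.0559], 0.76), ([0.5292, -0.3783, 0.0022], 0.2)]
pan_tip [([0.494, -0.136, 0.075], 0.59)]
```

Request:
jog_arm:
  moves: "0 0 -0.5 0 0 0 5; 0 0 -1 0 0 0 5; 0 0 -1 0 0 0 5; 0 0 -1 0 0 0 5"

```text
time_s: 24.55
tool_pos: [0.4959, -0.0803, 0.0564]
orientation: [0.009, 0.707, -0.009, 0.707]
ft_force: [-0.1, -1.6, -2.2]
grip_width: 0.013
```

Request:
jog_arm:
  moves: "0 0 -0.5 0 0 0 5; 0 0 -1 0 0 0 5; 0 0 -1 0 0 0 5; 0 0 -1 0 0 0 5"

```text
time_s: 24.95
tool_pos: [0.496, -0.0804, 0.0559]
orientation: [0.009, 0.707, -0.009, 0.707]
ft_force: [-1.5, -2.5, 3.9]
grip_width: 0.0131
```

Request:
jog_arm:
  moves: "0 0 0.5 0 0 0 5; 0 0 0.5 0 0 0 16; 0 0 0.5 0 0 0 20; 0 0 0.5 0 0 0 25; 0 0 0.5 0 0 0 32; 0 0 0.5 0 0 0 40; 0 0 0.5 0 0 0 45; 0 0 10 0 0 0 45; 0 0 25 0 0 0 45; 0 0 50 0 0 0 45; 0 0 80 0 0 0 45; 0 0 110 0 0 0 45"
  newtons: 20

```text
time_s: 26.15
tool_pos: [0.4955, -0.08, 0.1668]
orientation: [0.009, 0.707, -0.009, 0.707]
ft_force: [0.1, -0.4, -0.7]
grip_width: 0.0383
```

Request:
jog_arm:
  moves: "0 0 40 0 0 0 45; -10 -30 80 0 0 0 45; -30 -60 100 0 0 0 45; -40 -100 100 0 0 0 45; -50 -140 100 0 0 0 45; -60 -180 100 0 0 0 45; -70 -220 100 0 0 0 45; -80 -260 100 0 0 0 45; -90 -300 100 0 0 0 45; -90 -300 100 0 0 0 45"

```text
time_s: 27.15
tool_pos: [0.4042, -0.3846, 0.2661]
orientation: [0.01, 0.707, -0.012, 0.707]
ft_force: [0.2, 1.1, 0.5]
grip_width: 0.0384
```

```bash
python3 -c "
from h import *;st()
for n in ('side','top'):
  c=cams.camera(n)
  for t in ('pan_center','pan_tip','trivet_center','mill_center','spoon_mid'):print(t,[(np.round(d['centre'],4).tolist(),round(d['p'],2)) for d in models.landmark_of(c,t)[:2]])
  u,v=proj(c,[.5,0,.03]).astype(int)
  A=cv2.resize(c['pixels'][v-50:v+50,u-66:u+66],(396,300),interpolation=cv2.INTER_CUBIC)
  B=A if n=='side' else np.hstack([B,A])
print(proj(c,[.498,-.001,.082])-[u-66,v-50])
cv2.imwrite('pics/g8.png',cv2.resize(B,(792,300)))
"
```

```text
27.15 [ 0.4042 -0.3846  0.2661] q [-0.89  0.05  1.74 -0.    1.36 -0.85] jaw -1.73 x [ 0.     -0.0029 -1.    ] F [0.2 1.1 0.5] 0.0384
pan_center [([0.4959, -0.0016, 0.0548], 0.78)]
pan_tip [([0.4953, -0.1374, 0.0759], 0.77)]
trivet_center [([0.2372, -0.4258, 0.0107], 0.95), ([0.4998, 0.0012, 0.0133], 0.53)]
mill_center [([0.4974, 0.1259, 0.0833], 0.63)]
spoon_mid [([0.4938, -0.1324, 0.0073], 0.51)]
pan_center [([0.4974, 0.0, 0.055], 0.87), ([0.6703, 0.108, 0.0928], 0.65)]
pan_tip [([0.492, -0.1372, 0.0717], 0.8)]
trivet_center [([0.531, -0.3764, 0.0003], 0.74), ([0.6712, 0.1096, 0.0912], 0.45)]
mill_center [([0.4972, 0.126, 0.0842], 0.63)]
spoon_mid [([0.494, -0.1287, 0.0091], 0.67), ([0.6501, -0.3612, 0.0545], 0.24)]
[66.40947505 48.62900103]
```

View pics/g8.png

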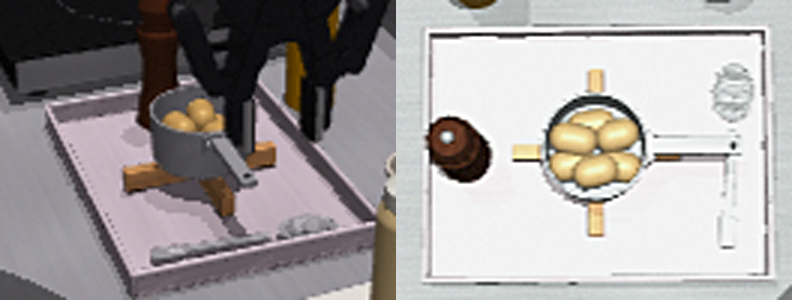

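Pan stands level on the cross, rim centre at (596,148) against a predicted (595,146). The handle points to the spoon end, and the mill and spoon are unmoved. I hand in.

```bash
python3 -c "
from h import *;print(env.close_job());"
```

```text
the job is handed in; nothing more can be done
None
```

I laid the larger trivet flat in the middle of the tray, square to it. Then I carried the saucepan over from the hob, level, set it down on the trivet and let go of both. The job was handed in at about 27 s.

**Final position:** The last pictures put the pan's axis at about (0.497, −0.001), and my estimate of the trivet and tray middle is (0.498, −0.001). The handle runs along the tray's long side to the spoon end, with its tip at y ≈ −0.137, and the pan stands level.

**Neighbours:** The mill and spoon measure within about 5 mm of where they started. I did not measure the things on the board, the oil bottle or the ramekin again at the end.

**Disagreements:**
- The pixel check of the trivet against the tray rim suggested the trivet may be up to about 3 mm off-centre, which is within measuring error.
- In the final top view the network reported no trivet on the tray, because the pan partly hides it. Its top answer for the trivet was on the board, at about the board's own middle, so I took it as a false hit. The side view and the picture both show the trivet under the pan.

**Forces:** No reading returned at the end of a move went above about 5 N.

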